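# Set up the free fume hood for mixing

### The job

Get the extraction ready for mixing: slide the open tub along the bench, upright and never lifted, to the one hood that has nothing standing in front of it, so that it ends centred on that hood and close up against its slotted face. All the suction must go to that hood, so leave its blast gate fully open and the other two fully shut, and do not disturb anything else on the bench.

Things in the scene. Friction and masses are not known exactly. Their poses are not given: they have to be found in the camera images.
- extractor: Fixed fume extractor: a row of three sheet-metal hoods, 200 mm between centres, each 160 wide, 140 high, 160 mm deep, with dark suction slots on a flat front face. A gate and a pipe sit on each; header pipe behind, all under 245 mm. Origin: on the bench at the middle of the middle hood's front face; x into the hoods, y left along the row, z up. Its place and yaw (to 0.06 rad) vary.
- bay_left (a point): Point on the bench on the centre line of the left (+y) hood, 60 mm out from its front face; axes as the extractor. The bay before this hood may be free (only a thin flat sheet of paper there, things slide over it) or taken by a closed container.
- gate_left (a joint): How far the left (+y) blast gate is drawn out, m: 0 fully shut, 0.065 fully open (hard stops). About 3 N slides it and it stays where it is left; starts anywhere.
- bay_mid (a point): Point on the bench on the centre line of the middle hood, 60 mm out from its front face; axes as the extractor. The bay before this hood may be free (only a thin flat sheet of paper there, things slide over it) or taken by a closed container.
- gate_mid (a joint): How far the middle blast gate is drawn out, m: 0 fully shut, 0.065 fully open (hard stops). About 3 N slides it and it stays where it is left; starts anywhere.
- bay_right (a point): Point on the bench on the centre line of the right (-y) hood, 60 mm out from its front face; axes as the extractor. The bay before this hood may be free (only a thin flat sheet of paper there, things slide over it) or taken by a closed container.
- gate_right (a joint): How far the right (-y) blast gate is drawn out, m: 0 fully shut, 0.065 fully open (hard stops). About 3 N slides it and it stays where it is left; starts anywhere.
- lip_left (a point): Middle of the top edge of the left (+y) gate's pull lip, 186 mm above the bench; moves with the gate. A gate is a level steel plate 76 mm wide, 4 mm thick, top face at 156 mm, that slides out of its frame towards the robot (-x of the extractor). Its front end is bent up into a lip 76 wide, 4 mm thick (rolled edge 7 mm), 30 mm tall above the plate.
- lip_mid (a point): As lip_left, for the middle gate. Shut, the lip's front is 4 mm before the hood's face, its back level with the face, and 60 mm of bare plate lies between lip and gate frame: a finger lowered there can hook the lip out; one in front can push it in. Fully open, its front is 69 mm before the face, over the bay.
- lip_right (a point): As lip_left, for the right (-y) gate. The gate frame is 100 mm square, from 60 mm behind the hood's face, top at 162 mm; above it a 64 mm pipe (72 mm collar to 170 mm) rises, its front 78 mm behind the face, and bends back.
- tub: The open mixing tub: white plastic, empty, round, 106 mm across the rim and 100 mm at the foot, 65 mm high, wall 4 mm, floor 7 mm, about 180 g. No lid; it slides best when pushed low down. Origin at the centre of its underside, z up.
- lidded_tub: The same kind of tub with a grey lid on: 110 mm across the lid, 69 mm high. Stands in front of one of the hoods. Origin at the centre of its underside. Stays put.
- tin: Closed metal tin, 86 mm across, 112 mm high, stands in front of another hood. Origin at the centre of its underside. Stays put.
- dropper: Small closed bottle, 42 mm across, 115 mm high, standing between two of the bays. Origin at the centre of its underside. Stays put.
- jar: Small amber jar with a metal cap, 46 mm across, 70 mm high, standing between the other two bays. Origin at the centre of its underside. Stays put.
- resin: White bottle with a black cap, 66 mm across, 150 mm high, on the robot's side of the bench in front of the row. Origin at the centre of its underside. Stays put.
- mould: Black rubber casting mould, an open box 64 x 90 x 30 mm (x, y, z), also on the robot's side. Origin at the centre of its underside. Stays put.
- respirator: Half-mask respirator with two red-pink cartridges, about 80 x 140 x 60 mm, lying at the right of the row. Origin at the centre of its underside. Stays put.
- brush: Brush, 190 mm long, lying at the right. Origin near its middle, x along it. Stays put.
Mind the look-alikes: they are no part of the job. What is shaped like the tub but blue or turquoise is not meant.

How it is judged:
By the outcome, as a careful person would: the job done as asked, in the order asked, and still so for the second after the job is handed in, with the robot touching nothing.
It also fails if it takes over 61 s, if anything falls off the work surface, if the arm or the gripper's body presses on something with over 40 N, if the wrist force passes 120 N, or if a joint passes its speed limit or range.

### The arm

A 7-joint arm with a two-finger parallel gripper is mounted at the origin on the work surface. World frame = base frame: x ahead of the robot, y to its left, z up, the work surface at z = 0. Lengths are in m, angles in rad, forces in N, time in s.
With the tool pointing down it reaches from about 0.375 to 0.925 m from the base axis. Payload 3.1 kg.
Tool frame: the origin (TCP) lies at the very end of the fingers, on their centre line; the grasp point (between the pads) lies 19 mm behind it; z points along the fingers, y is the line along which they close (so a half turn about z gives the same grasp; the last joint's range is limited). The gripper opens to 85 mm and grips with 20 to 120 N. Pads are 22 mm wide; open, the fingers measure 114 mm over their backs; the gripper's body (76 mm by 85 mm) begins 54 mm behind the grasp point. The pads swing forward as they close: fully open they stand 13 mm farther back than shut.
Start: joints at [1.15, 0.383, 0.044, 1.598, -0.018, 1.161, -0.05], TCP at [0.206, -0.616, 0.231] pointing down, gripper open.
Joint ranges: [-2.61, 2.61], [-0.41, 2.15], [-1.48, 1.57], [0, 2.5], [-1.57, 4.71], [0.05, 1.97], [-2.85, 2.85]. Speed limits (rad/s): [2.79, 2.79, 3.14, 3.14, 3.14, 3.14, 3.14].

### API

Orientations are given as a unit quaternion [x, y, z, w].
In Python, from workcell import status, optics, ctrl gives the robot as it stands. The module is installed in compiled form; this text tells all that it offers.
- The arm moves only by the tool play_rows, never from a script. Its argument "rows" is one flat list of numbers, 7 for each row, row after row: the opening, from 0 (shut) to 1 (fully open), then the shift along the tool's x, y, z in cm, then the turn, a rotation vector about the tool's x, y, z in degrees. A call has exactly 8 rows; each row is the pose to reach, as a shift and turn from the pose commanded when the call began, along the tool's axes at that moment; what a row does not reach only later rows make up. A row lasts 1/8 s, in which the tool goes at most 62.5 mm and 10.7 degrees, less where a joint would pass 70% of its speed; a pose out of reach is approached as far as the arm can. A call with a gripper value outside its range is refused whole. The fingers move at their own pace and stop on an object; the grip force is fixed at half the most. Time passes only in rows, so rows that repeat a pose let the fingers close, or fill a call up. It gives the time, the measured TCP pose, the force, the opening and the grip force at its end, in the units of the state.
- status.get_obs(): the state, without advancing time (a new reading comes with each control period).
- optics.read_camera(name): name is "side" or "top" or "wrist"; returns a dict with "image" (420x560x3 uint8, red, green, blue), "camera_matrix" (3x3 intrinsics, pixels), "R" (3x3) and "t" (3): a world point X has camera coordinates R X + t. Camera axes: x right, y down, z forward; pixel columns grow to the right and rows downward; lengths in m; the calibration is good to about 2 mm. A picture is of the moment at which its call begins. There is no depth.
- ctrl.sign_off(): hands the job in; it is judged then, once.
The state is a dict: "clock": time; "joint_positions": joint angles; "dq": joint speeds; "joint_torque": joint torques, N m; "eef_pos": TCP position; "tool_rot": TCP orientation; "force": force on the tool from outside, world axes, zero at the start; "torque": the same for the moment, N m; "width": finger opening in m; "grip_force": force on a finger pad.
Only numpy, scipy, OpenCV 4.12 (cv2) and the standard library are available. Lean on these libraries where they do the work, as an engineer would, in place of code of your own. Each camera call takes 0.05 s, during which the arm holds its last target. There are 200 camera calls.

## Working session

There is one attempt and no reset: what is moved stays moved. The work goes in short steps, Python scripts to look and compute and a tool call to move; the robot and the scene stay as the last step left them, time stands still between calls to the robot, and variables do not carry over. Pictures are saved under pics/ and viewed, at most 12 in all, crops included, and the job is handed in when it is done.

Besides the shell and the picture viewer there is one more tool, called after ">>>" as name(argument=value, ...) on one line, values as JSON. play_rows: Moves the arm, as the interface text tells. Its arguments: {"type":"object","properties":{"rows":{"type":"array"}},"required":["rows"]}

```bash
mkdir -p pics
python3 - <<'E'
from workcell import status, optics
import cv2,pickle
o=status.get_obs();print({k:o[k] for k in('clock','eef_pos','tool_rot','width','force')})
for n in('side','top'):
    c=optics.read_camera(n);pickle.dump(c,open(f'{n}0.pkl','wb'))
    cv2.imwrite(f'pics/{n}0.png',cv2.resize(c['image'][:,:,::-1],(784,588)))
    print(n,c['camera_matrix'],c['R'],c['t'])
E
```

```text
{'clock': 0.0, 'eef_pos': array([ 0.20588988, -0.61552188,  0.22987236]), 'tool_rot': array([ 9.86995160e-01,  1.60744527e-01, -2.81833399e-04, -1.29271055e-03]), 'width': 0.0853390855135677, 'force': array([-0.10007567, -0.30572606,  0.62873861])}
side [[386.21234118   0.         276.68843035]
 [  0.         386.21234118 206.93290539]
 [  0.           0.           1.        ]] [[-0.99701086 -0.07713098  0.0044905 ]
 [-0.0603824   0.74161927 -0.66809792]
 [ 0.04820081 -0.66637202 -0.74405982]] [0.40540792 0.16012638 0.99566697]
top [[481.57083374   0.         282.80429825]
 [  0.         481.57083374 206.37496798]
 [  0.           0.           1.        ]] [[-0.00177322 -0.99976634 -0.02154329]
 [-0.99841888  0.0029804  -0.05613255]
 [ 0.05618364  0.02140969 -0.99819088]] [-0.03627973  0.40194375  1.22214744]
```

View pics/top0.png

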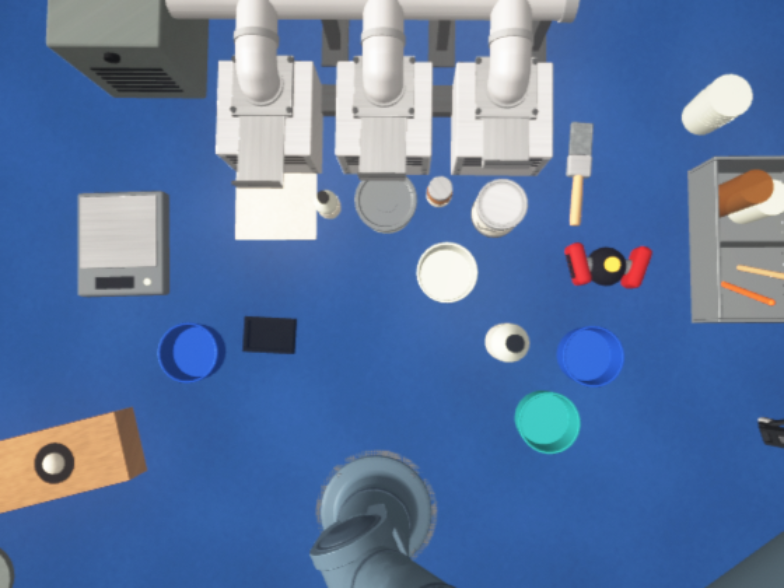

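View pics/side0.png

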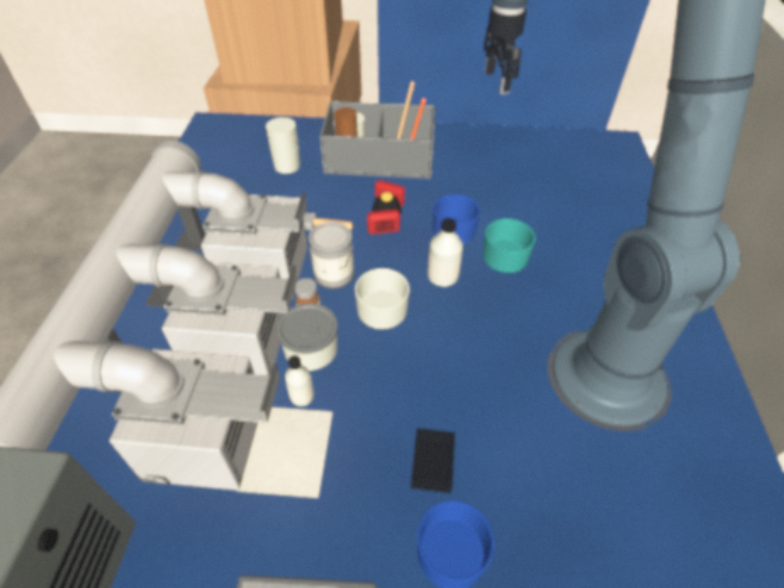

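The top view shows the left hood free: its paper is at (276,205) and the tub is at (447,272). The lidded tub stands at the middle hood and the tin at the right one. I'll zoom in on the gates to measure them.

```bash
cat > h.py <<'E'
import numpy as np,pickle,cv2
def ray(c,uv,z):
    d=c['R'].T@np.linalg.inv(c['camera_matrix'])@np.array([uv[0],uv[1],1.]);o=-c['R'].T@c['t']
    return (o+d*(z-o[2])/d[2])[:2]
def proj(c,X):
    p=c['camera_matrix']@(c['R']@np.array(X,float)+c['t']);return p[:2]/p[2]
def blob(c,m,near):
    cs,_=cv2.findContours(m.astype('uint8'),0,1)
    cs=[k for k in cs if cv2.contourArea(k)>80]
    return min(cs,key=lambda k:np.linalg.norm(k.reshape(-1,2).mean(0)-near))
E
python3 - <<'E'
from h import *
c=pickle.load(open('top0.pkl','rb'));im=c['image']
cv2.imwrite('pics/crop.png',cv2.resize(im[40:180,150:400,::-1],None,fx=3.2,fy=3.2,interpolation=cv2.INTER_CUBIC))
hsv=cv2.cvtColor(im,cv2.COLOR_RGB2HSV)
nb=(hsv[...,1]<110)&(hsv[...,2]>90)
k=blob(c,nb,(319,195));(e,ax,_)=cv2.fitEllipse(k);print('tub',e,ax,ray(c,e,.065),ray(c,e,.03),cv2.contourArea(k))
k=blob(c,hsv[...,2]<60,(192,239));r=cv2.minAreaRect(k);print('mould',r,ray(c,r[0],.03))
E
```

```text
tub (318.86285400390625, 194.10488891601562) (43.65952682495117, 43.99538803100586) [ 0.42862591 -0.1267222 ] [ 0.4314827  -0.12859865] 1507.0
mould ((192.4558868408203, 238.92648315429688), (35.15065002441406, 23.021533966064453), 2.726310968399048) [0.31925775 0.19035334]
```

View pics/crop.png

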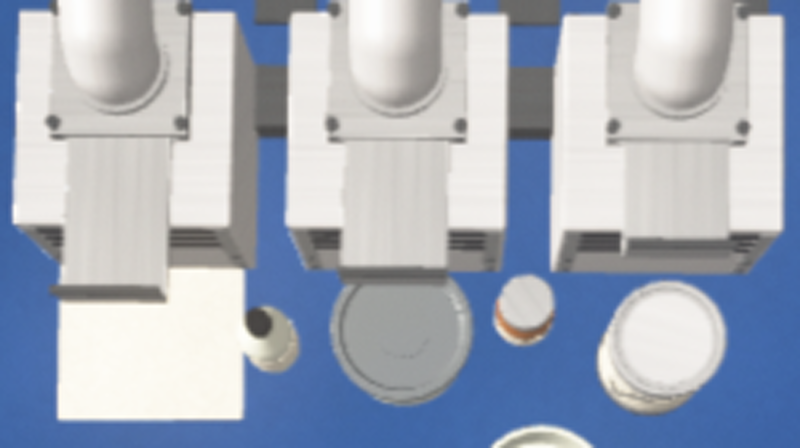

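The crop shows the hood-top front edges at about rows 223–232. The lip bottom edges are at about row 298 (left), 283 (mid) and 255 (right), so none of the gates is at its required end stop except possibly the left.

Run:
```python
from h import *
c=pickle.load(open('top0.pkl','rb'))
P=lambda x,y,z:ray(c,(150+x/3.2-.35,40+y/3.2-.35),z)
print('cam',-c['R'].T@c['t'])
H=[P(*q,.14) for q in[(14,223),(232,228),(287,226),(503,230),(553,230),(782,232)]]
for h in H:print('hood',h.round(4))
A=np.array(H);k=np.polyfit(A[:,1],A[:,0],1);yaw=-np.arctan(k[0]);print('yaw',yaw,'res',A[:,0]-np.polyval(k,A[:,1]))
mid=A.mean(0);mid[0]=np.polyval(k,mid[1]);print('origin',mid)
R=np.array([[np.cos(yaw),-np.sin(yaw)],[np.sin(yaw),np.cos(yaw)]])
f=lambda p:(R.T@(p-mid)).round(4)
for n,q in dict(left=(116,299),mid=(394,284),right=(676,256)).items():print(n,'lipbottomfront ext',f(P(*q,.152)))
for n,q in dict(left=(104,288),mid=(394,269),right=(676,240)).items():print(n,'liptop ext',f(P(*q,.186)))
for n,q,z in[('paper',(151,418),0),('dropperfoot',(270,345),.0),('droppercap',(258,322),.115),('lid',(402,335),.069),('jar',(526,300),.07),('tin',(668,335),.112)]:print(n,P(*q,z).round(4),f(P(*q,z)))
print('tub',f(np.array([.4286,-.1267])),'mould',f(np.array([.319,.190])))
print('bay_left',mid+R@[-.06,.2],'target tub',mid+R@[-.055,.2])
# resin from top + side
s=pickle.load(open('side0.pkl','rb'))
print('resin cap top',ray(c,(515/1.4,344/1.4),.15),ray(s,(448/1.4,226/1.4),.15))
print('tub side rim',ray(s,(383/1.4,292/1.4),.065))
print('dropper cap side',ray(s,(293/1.4,365/1.4),.113),'left lip top side',ray(s,(272/1.4,388/1.4),.186))
for p in [(R@[-.0,.2]+mid)]:print(proj(s,[*p,0])*1.4)
```

```text
cam [ 0.33257921 -0.063635    1.24171696]
hood [0.6221 0.2599]
hood [0.6173 0.1006]
hood [0.6184 0.0606]
hood [ 0.6144 -0.096 ]
hood [ 0.6141 -0.1322]
hood [ 0.6114 -0.2969]
yaw -0.018825519218857462 res [ 6.13785260e-04 -1.24255976e-03  6.88415509e-04 -4.44767603e-04
 -2.80526893e-05  4.13179281e-04]
origin [ 0.6162796  -0.01733084]
left lipbottomfront ext [-0.0569  0.1983]
mid lipbottomfront ext [-0.0435 -0.0011]
right lipbottomfront ext [-0.0209 -0.202 ]
left liptop ext [-0.0563  0.1991]
mid liptop ext [-0.0405 -0.0025]
right liptop ext [-0.0179 -0.1972]
paper [0.4973 0.1868] [-0.1228  0.2018]
dropperfoot [0.5567 0.0899] [-0.0616  0.1061]
droppercap [0.5531 0.0847] [-0.0651  0.1008]
lid [ 0.5514 -0.0202] [-0.0648 -0.0041]
jar [ 0.5777 -0.1155] [-0.0367 -0.0989]
tin [ 0.5422 -0.2181] [-0.0703 -0.2021]
tub [-0.1856 -0.1129] mould [-0.3011  0.2017]
bay_left [0.56005512 0.18376318] target tub [0.56505423 0.18366906]
resin cap top [ 0.30471642 -0.2316591 ] [ 0.30673148 -0.22212741]
tub side rim [ 0.42441773 -0.11682088]
dropper cap side [0.55290411 0.09516535] left lip top side [0.55625879 0.18365094]
[251.64691702 444.12398519]
```

>>> play_rows(rows=[0.62, 4.6, -4.9, 0, 0, 0, 5, 0.62, 9.2, -9.8, 0, 0, 0, 10, 0.62, 13.8, -14.7, 0, 0, 0, 15, 0.62, 18.3, -19.6, 0, 0, 0, 19.6, 0.62, 22.9, -24.5, 0, 0, 0, 19.6, 0.62, 27.5, -29.4, 0, 0, 0, 19.6, 0.62, 32, -34.3, 0, 0, 0, 19.6, 0.62, 36.7, -39.3, 0, 0, 0, 19.6])

```text
clock: 1.1
eef_pos: [0.414, -0.1597, 0.2311]
tool_rot: [1.0, -0.01, 0.0, 0.0]
force: [0.5, -0.8, 0.6]
width: 0.0528
grip_force: 0.0
```

```bash
cat >> h.py <<'E'
from scipy.spatial.transform import Rotation as Ro
yaw=-0.0188;mid=np.array([.6163,-.0173]);R2=np.array([[np.cos(yaw),-np.sin(yaw)],[np.sin(yaw),np.cos(yaw)]])
f=lambda p:R2.T@(np.array(p)[:2]-mid)
w=lambda x,y:mid+R2@np.array([x,y])
def need(o,x,y,z):
    "tool-frame shift (cm) and turn (deg) to ext x,y, height z, aligned"
    T=Ro.from_quat(o['tool_rot']);G=Ro.from_euler('z',yaw)*Ro.from_euler('x',np.pi)
    return (T.inv().apply(np.r_[w(x,y),z]-o['eef_pos'])*100).round(2),np.degrees((T.inv()*G).as_rotvec()).round(1)
def st(o):print('t',round(o['clock'],2),'ext',f(o['eef_pos']).round(4),'z',o['eef_pos'][2].round(4),'w',round(o['width'],4),'F',o['force'].round(1))
E
python3 - <<'E'
from h import *
from workcell import status,optics
o=status.get_obs();st(o)
te=f([.4286,-.1267]);print(te,need(o,*te,.12))
c=optics.read_camera('wrist');pickle.dump(c,open('w1.pkl','wb'));cv2.imwrite('pics/w1.png',c['image'][:,:,::-1])
s=pickle.load(open('side0.pkl','rb'));hsv=cv2.cvtColor(s['image'],cv2.COLOR_RGB2HSV)
m=(hsv[...,1]<90)&(hsv[...,2]>120);k=blob(s,m,(273,213)).reshape(-1,2);print('side bbox',k.min(0),k.max(0))
X=proj(s,[.4286,-.1267,.065]);print('pred rim centre',X, [proj(s,[.4286+dx,-.1267+dy,.065]).round(1) for dx,dy in((.053,0),(-.053,0),(0,.053),(0,-.053))],proj(s,[.4286,-.1267+.05,0]))
E
```

```text
t 1.1 ext [-0.1995 -0.1461] z 0.2311 w 0.0528 F [ 0.5 -0.8  0.6]
[-0.18561023 -0.11290922] (array([ 1.39, -3.33, 11.11]), array([ 0., -0., -0.]))
side bbox [252 191] [293 235]
pred rim centre [272.34091611 205.77945331] [array([253. , 204.6]), array([291.8, 207. ]), array([270.6, 220.7]), array([273.9, 191.9])] [270.90123741 234.92430238]
```

View pics/w1.png

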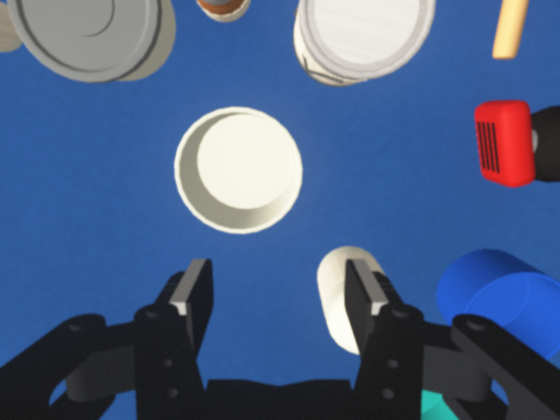

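The wrist view shows the tub ring centred at (238,170) with the fingers at (200,265) and (358,265). The side view agrees with the tub position to within 1–2 px. Now I'll cage the tub from inside.

>>> play_rows(rows=[0.62, 1.4, -3.3, 0, 0, 0, 0, 0.62, 1.4, -3.3, 5, 0, 0, 0, 0.62, 1.4, -3.3, 10, 0, 0, 0, 0.62, 1.4, -3.3, 13, 0, 0, 0, 0.62, 1.4, -3.3, 15.5, 0, 0, 0, 0.62, 1.4, -3.3, 17, 0, 0, 0, 0.62, 1.4, -3.3, 17, 0, 0, 0, 0.62, 1.4, -3.3, 17, 0, 0, 0])

```text
clock: 2.15
eef_pos: [0.4294, -0.1291, 0.0621]
tool_rot: [1.0, -0.01, 0.001, 0.0]
force: [-0.2, 0.1, -0.1]
width: 0.0529
grip_force: 0.0
```

Run:
```python
from h import *
from workcell import status,optics
st(status.get_obs())
c=optics.read_camera('wrist');s=optics.read_camera('side')['image']
cv2.imwrite('pics/w2.png',np.hstack([c['image'][:,:,::-1][:,:,:],cv2.resize(s[130:270,200:360,::-1],(240,210))[:0+210] if 0 else cv2.copyMakeBorder(cv2.resize(s[140:260,210:330,::-1],(240,240)),0,180,0,0,0)]))
```

```text
t 2.15 ext [-0.1848 -0.1153] z 0.0621 w 0.0529 F [-0.2  0.1 -0.1]
```

View pics/w2.png

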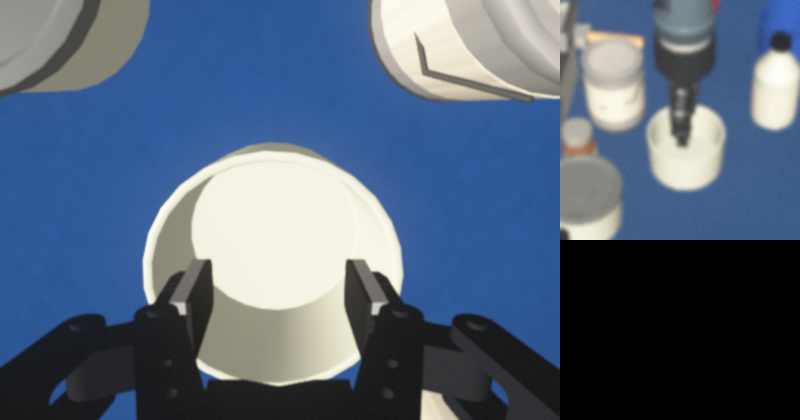

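The fingers sit inside the rim ring (145–400 px wide), centred to a few mm. Next I'll lower them gently.

>>> play_rows(rows=[0.6, 0, 0, 0.5, 0, 0, 0, 0.6, 0, -0.1, 1, 0, 0, 0, 0.6, 0, -0.2, 1.5, 0, 0, 0, 0.6, 0, -0.2, 2, 0, 0, 0, 0.6, 0, -0.2, 2.5, 0, 0, 0, 0.6, 0, -0.2, 3, 0, 0, 0, 0.6, 0, -0.2, 3.5, 0, 0, 0, 0.6, 0, -0.2, 3.5, 0, 0, 0])

```text
clock: 3.25
eef_pos: [0.4281, -0.1267, 0.0258]
tool_rot: [1.0, -0.01, -0.001, -0.0]
force: [-0.2, 0.1, 0.9]
width: 0.0515
grip_force: 0.0
```

Run:
```python
from h import *
from workcell import status
o=status.get_obs();st(o)
for q in[(-.195,-.05),(-.198,.1),(-.17,.195),(-.125,.2)]:print(q,need(o,*q,.026))
```

```text
t 3.25 ext [-0.1861 -0.113 ] z 0.0258 w 0.0515 F [-0.2  0.1  0.9]
(-0.195, -0.05) (array([-0.89, -6.3 , -0.02]), array([-0. ,  0.1, -0. ]))
(-0.198, 0.1) (array([-1.20e+00, -2.13e+01, -1.00e-02]), array([-0. ,  0.1, -0. ]))
(-0.17, 0.195) (array([ 1.60e+00, -3.08e+01, -1.00e-02]), array([-0. ,  0.1, -0. ]))
(-0.125, 0.2) (array([ 6.10e+00, -3.13e+01, -2.00e-02]), array([-0. ,  0.1, -0. ]))
```

>>> play_rows(rows=[0.6, -0.2, -1, 0, 0, 0, 0, 0.6, -0.5, -3, 0, 0, 0, 0, 0.6, -0.8, -5.2, 0, 0, 0, 0, 0.6, -1, -7.4, 0, 0, 0, 0, 0.6, -1.2, -9.6, 0, 0, 0, 0, 0.6, -1.2, -11.8, 0, 0, 0, 0, 0.6, -1.2, -14, 0, 0, 0, 0, 0.6, -1.2, -16, 0, 0, 0, 0])

```text
clock: 4.25
eef_pos: [0.4193, 0.0343, 0.0265]
tool_rot: [1.0, -0.009, 0.0, 0.0]
force: [0.0, -0.8, -0.3]
width: 0.0511
grip_force: 0.5
```

Run:
```python
from h import *
from workcell import status,optics
o=status.get_obs();st(o)
for q in[(-.198,.1),(-.17,.195),(-.125,.2)]:print(q,need(o,*q,.026))
s=optics.read_camera('side')['image'];t=optics.read_camera('top')['image']
cv2.imwrite('pics/d.png',np.hstack([cv2.resize(s[140:360,110:370,::-1],(390,330)),cv2.resize(t[100:280,140:340,::-1],(400,330))]))
```

```text
t 4.25 ext [-0.1979  0.0479] z 0.0265 w 0.0511 F [ 0.  -0.8 -0.3]
(-0.198, 0.1) (array([-0.01, -5.21,  0.05]), array([ 0., -0.,  0.]))
(-0.17, 0.195) (array([  2.8 , -14.71,   0.05]), array([ 0., -0.,  0.]))
(-0.125, 0.2) (array([  7.3 , -15.21,   0.05]), array([ 0., -0.,  0.]))
```

View pics/d.png

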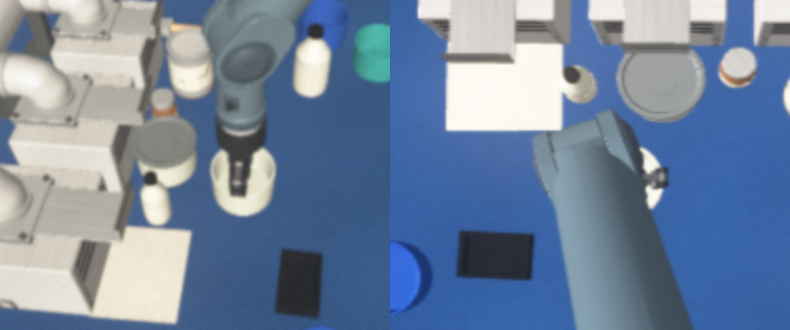

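Side view (left half): the tub follows upright at (243,180), clear of the lidded tub. Continuing.

>>> play_rows(rows=[0.6, 0, -2.6, 0, 0, 0, 0, 0.6, 0, -5.2, 0, 0, 0, 0, 0.6, 0.5, -7.6, 0, 0, 0, 0, 0.6, 1.2, -10, 0, 0, 0, 0, 0.6, 2, -12.5, 0, 0, 0, 0, 0.6, 3, -14.7, 0, 0, 0, 0, 0.6, 4.6, -15.6, 0, 0, 0, 0, 0.6, 6.2, -15.6, 0, 0, 0, 0])

```text
clock: 5.35
eef_pos: [0.4844, 0.1885, 0.0261]
tool_rot: [1.0, -0.009, -0.001, 0.0]
force: [-1.7, -0.8, 1.0]
width: 0.0512
grip_force: 1.3
```

>>> play_rows(rows=[0.6, 0.8, 0, 0, 0, 0, 0, 0.6, 0.8, 0, 0, 0, 0, 0, 0.6, 0.6, 0.1, -1, 0, 0, 0, 0.6, 0.4, 0.2, -3, 0, 0, 0, 0.6, 0.4, 0.2, -6, 0, 0, 0, 0.6, -5, 0.2, -10, 0, 0, 0, 0.5, -11, 0.2, -10, 0, 0, 0, 0.45, -11, 0.2, -10, 0, 0, 0])

```text
clock: 6.35
eef_pos: [0.3684, 0.1866, 0.1261]
tool_rot: [1.0, -0.007, -0.001, 0.003]
force: [1.5, 0.4, 0.8]
width: 0.0386
grip_force: 0.0
```

```bash
cat > m.py <<'E'
from h import *
from workcell import status,optics
o=status.get_obs();st(o)
s=optics.read_camera('side');t=optics.read_camera('top');w_=optics.read_camera('wrist')
pickle.dump((s,t,w_),open('cur.pkl','wb'))
cv2.imwrite('pics/cur.png',np.vstack([np.hstack([cv2.resize(s['image'][180:380,110:370,::-1],(390,300)),cv2.resize(t['image'][40:240,140:410,::-1],(400,300))]),cv2.copyMakeBorder(cv2.resize(w_['image'][:,:,::-1],(400,300)),0,0,0,390,0)]))
E
python3 m.py
```

```text
t 6.35 ext [-0.2517  0.1992] z 0.1261 w 0.0386 F [1.5 0.4 0.8]
```

View pics/cur.png

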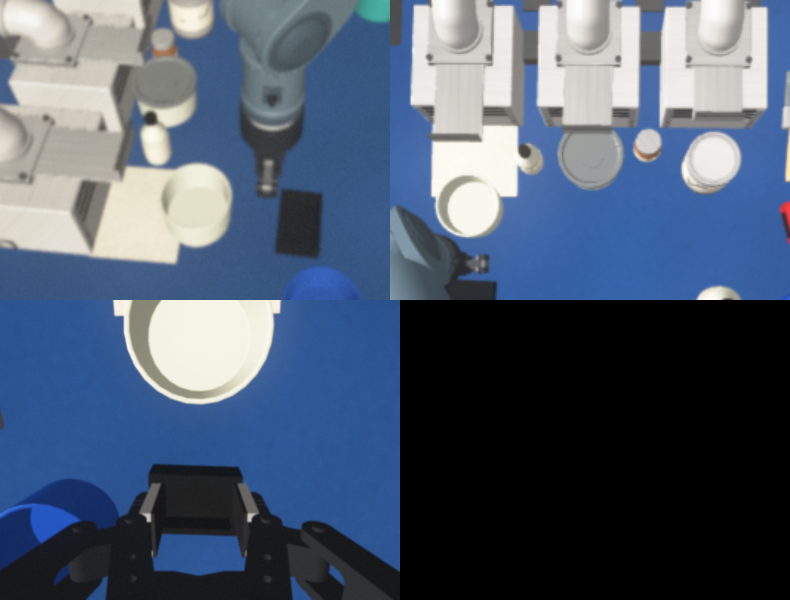

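The tub stands upright at crop (470,205) in the top view, at the paper's front edge, and is laterally centred in the wrist view. I'll measure it.

Run:
```python
from h import *
from workcell import status
s,t,w_=pickle.load(open('cur.pkl','rb'))
for q in[(280,144.5),(173,40),(383,40)]:print('wrist rim',q,f(ray(w_,q,.065)))
im=w_['image'];m=(im.min(2)>100).astype('uint8');m[150:]=0
k=blob(w_,m,(280,70)).reshape(-1,2);k=k[(k[:,1]>60)]
P=np.array([f(ray(w_,q,.065)) for q in k]);A=np.c_[2*P,np.ones(len(P))];c=np.linalg.lstsq(A,(P**2).sum(1),rcond=None)[0]
print('circle',c[:2],'r',np.sqrt(c[2]+c[:2]@c[:2]))
print('top',f(ray(t,(80/1.481+140,205/1.5+40),.065)))
o=status.get_obs();print(need(o,-.205,.2,.126),need(o,-.205,.2,.02))
```

```text
wrist rim (280, 144.5) [-0.19766684  0.19999789]
wrist rim (173, 40) [-0.14605144  0.25348423]
wrist rim (383, 40) [-0.14601662  0.1486764 ]
circle [-0.14573042  0.20118457] r 0.05257710610363903
top [-0.14714286  0.19506634]
(array([3.93, 0.13, 0.18]), array([-0. , -0.2, -0. ])) (array([ 3.9 ,  0.14, 10.78]), array([-0. , -0.2, -0. ]))
```

>>> play_rows(rows=[0.47, 2.6, 0.1, 0, 0, 0, 0, 0.47, 2.6, 0.1, 3, 0, 0, 0, 0.47, 2.6, 0.1, 6, 0, 0, 0, 0.47, 2.6, 0.1, 8.5, 0, 0, 0, 0.47, 2.6, 0.1, 10, 0, 0, 0, 0.47, 2.6, 0.1, 10.7, 0, 0, 0, 0.47, 2.6, 0.1, 10.7, 0, 0, 0, 0.47, 2.6, 0.1, 10.7, 0, 0, 0])

```text
clock: 7.5
eef_pos: [0.4015, 0.1872, 0.0201]
tool_rot: [1.0, -0.01, 0.001, -0.0]
force: [-0.4, 0.6, 0.3]
width: 0.0399
grip_force: 0.0
```

>>> play_rows(rows=[0.47, 0.8, 0, 0, 0, 0, 0, 0.47, 1.8, 0, 0, 0, 0, 0, 0.47, 3, 0, 0, 0, 0, 0, 0.47, 4.2, 0, 0, 0, 0, 0, 0.47, 5.4, 0, 0, 0, 0, 0, 0.47, 6.5, 0, 0, 0, 0, 0, 0.47, 7.5, 0, 0, 0, 0, 0, 0.47, 8, 0, 0, 0, 0, 0])

```text
clock: 8.5
eef_pos: [0.4815, 0.1851, 0.0193]
tool_rot: [1.0, -0.01, 0.0, -0.0]
force: [-1.3, 1.5, -0.0]
width: 0.0401
grip_force: 0.2
```

Run:
```python
from h import *
from workcell import status
o=status.get_obs();st(o);print(need(o,-.111,.2,.02))
```

```text
t 8.5 ext [-0.1386  0.1999] z 0.0193 w 0.0401 F [-1.3  1.5 -0. ]
(array([ 2.76, -0.02, -0.07]), array([-0. , -0. , -0.1]))
```

>>> play_rows(rows=[0.47, 0.4, 0, 0, 0, 0, 0, 0.47, 0.8, 0, 0, 0, 0, 0, 0.47, 1.2, 0, 0, 0, 0, 0, 0.47, 1.6, 0, 0, 0, 0, 0, 0.47, 1.9, 0, 0, 0, 0, 0, 0.47, 2.1, 0, 0, 0, 0, 0, 0.47, 2.3, 0, 0, 0, 0, 0, 0.47, 2.3, 0, 0, 0, 0, 0])

```text
clock: 9.5
eef_pos: [0.5039, 0.1847, 0.0193]
tool_rot: [1.0, -0.01, 0.0, -0.0]
force: [-0.8, 0.9, 0.5]
width: 0.0402
grip_force: 0.1
```

>>> play_rows(rows=[0.47, 0.1, 0, 0, 0, 0, 0, 0.47, 0.2, 0, 0, 0, 0, 0, 0.47, 0.3, 0, 0, 0, 0, 0, 0.47, 0.4, 0, 0, 0, 0, 0, 0.47, 0.4, 0, 0, 0, 0, 0, 0.47, 0.4, 0, 0, 0, 0, 0, 0.47, 0.4, 0, 0, 0, 0, 0, 0.47, 0.4, 0, 0, 0, 0, 0])

```text
clock: 10.5
eef_pos: [0.5075, 0.1847, 0.0193]
tool_rot: [1.0, -0.01, -0.0, -0.0]
force: [-1.7, -0.7, 1.0]
width: 0.0399
grip_force: 0.2
```

```bash
sed -i 's/pics\/cur/pics\/cur2/' m.py; python3 m.py
```

```text
t 10.5 ext [-0.1126  0.1999] z 0.0193 w 0.0399 F [-1.7 -0.7  1. ]
```

View pics/cur2.png

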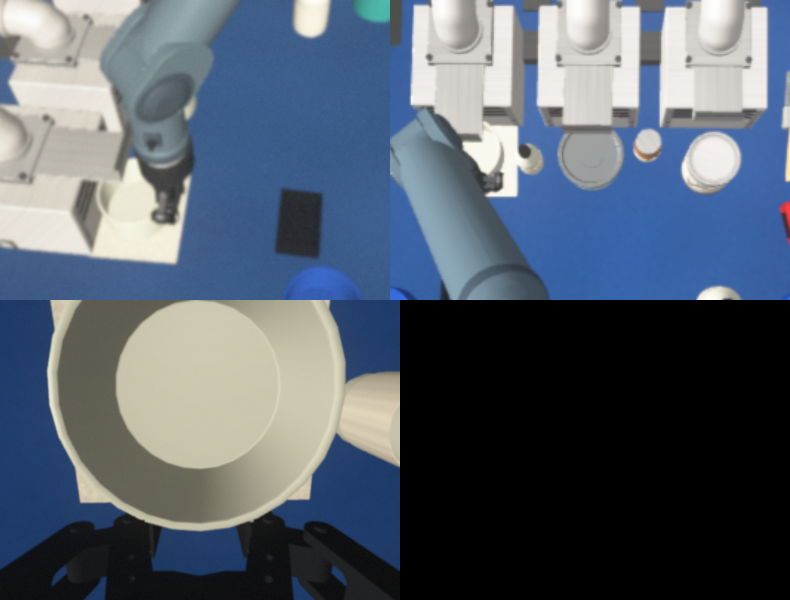

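The tub is almost at the face, with its rim at 48–345 px in the wrist panel. I'll fit it.

```bash
cat > fit.py <<'E'
from h import *
def fit(cam,pts,z=.065):
    P=np.array([f(ray(cam,q,z)) for q in pts]);A=np.c_[2*P,np.ones(len(P))];c=np.linalg.lstsq(A,(P**2).sum(1),rcond=None)[0]
    return c[:2].round(4),np.sqrt(c[2]+c[:2]@c[:2]).round(4)
E
python3 - <<'E'
from fit import *
s,t,w_=pickle.load(open('cur.pkl','rb'))
k=1.4
print(fit(w_,[(k*x,k*(y-300)) for x,y in[(49,370),(60,430),(90,484),(140,518),(200,530),(255,520),(305,484),(333,440),(345,385)]]))
# side: hood face bottom vs tub
for n,X in dict(rimfront=[*w(-.054-.053,.2),.065],rimback=[*w(-.001,.2),.065],left=[*w(-.054,.253),.065],footleft=[*w(-.054,.25),0]).items():
    p=proj(s,X);print(n,((p-[110,180])*1.5).round(0))
E
```

```text
(array([-0.0532,  0.2001]), np.float64(0.0514))
rimfront [168. 192.]
rimback [ 97. 186.]
left [124. 223.]
footleft [131. 240.]
```

>>> play_rows(rows=[0.47, 0.1, 0, 0, 0, 0, 0, 0.47, 0.2, 0, 0, 0, 0, 0, 0.47, 0.2, 0, 0, 0, 0, 0, 0.47, 0.2, 0, 0, 0, 0, 0, 0.47, 0.2, 0, 0, 0, 0, 0, 0.47, 0.2, 0, 0, 0, 0, 0, 0.47, 0.2, 0, 0, 0, 0, 0, 0.47, 0.2, 0, 0, 0, 0, 0])

```text
clock: 11.65
eef_pos: [0.5077, 0.1846, 0.019]
tool_rot: [1.0, -0.009, -0.002, 0.001]
force: [-6.1, -0.2, 1.7]
width: 0.0399
grip_force: 0.6
```

Contact at 6 N: the tub is against the face. Now I'll retreat straight back, go up, shut the fingers and move over the left gate plate.

>>> play_rows(rows=[0.47, -1, 0, 0, 0, 0, 0, 0.47, -4, 0, 0, 0, 0, 0, 0.47, -8, 0, -2, 0, 0, 0, 0.2, -9, 0, -8, 0, 0, 0, 0, -9, 0, -14, 0, 0, 0, 0, -9, 0, -20, 0, 0, 0, 0, -9, 0, -24, 0, 0, 0, 0, -9, 0, -24, 0, 0, 0])

```text
clock: 12.65
eef_pos: [0.423, 0.1877, 0.264]
tool_rot: [1.0, -0.01, 0.006, -0.002]
force: [-0.3, 0.9, -1.1]
width: -0.0
grip_force: 0.0
```

Run:
```python
from fit import *
from workcell import status,optics
o=status.get_obs();st(o);print(need(o,-.02,.2,.25),need(o,-.02,.2,.165))
t=optics.read_camera('top');w_=optics.read_camera('wrist');pickle.dump((t,w_),open('cur3.pkl','wb'))
cv2.imwrite('pics/e.png',np.hstack([cv2.resize(t['image'][40:160,140:300,::-1],(400,300)),cv2.resize(w_['image'][:,:,::-1],(400,300))]))
```

```text
t 12.65 ext [-0.1971  0.2013] z 0.264 w -0.0 F [-0.3  0.9 -1.1]
(array([17.7 ,  0.12,  1.6 ]), array([-0.2, -0.7, -0.1])) (array([17.6 ,  0.15, 10.1 ]), array([-0.2, -0.7, -0.1]))
```

View pics/e.png

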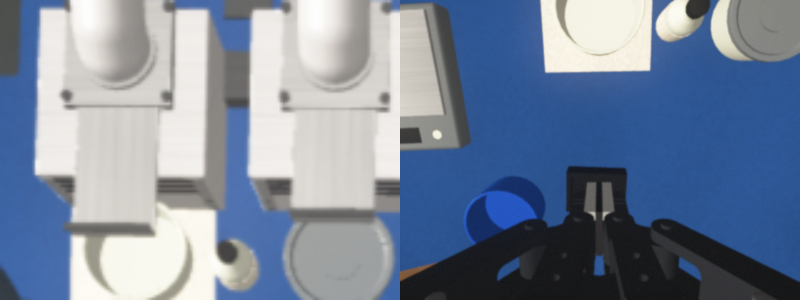

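The tub sits under the left gate, against the hood (crop 138,250). Moving over the gate plate.

>>> play_rows(rows=[0, 4, 0, 0, 0, 0, 0, 0, 9, 0, 0, 0, 0, 0, 0, 14, 0, 0, 0, 0, 0, 0, 17.5, 0, 0, 0, 0, 0, 0, 17.5, 0, 1, 0, 0, 0, 0, 17.5, 0, 3.5, 0, 0, 0, 0, 17.5, 0, 5.5, 0, 0, 0, 0, 17.5, 0, 5.5, 0, 0, 0])

```text
clock: 13.75
eef_pos: [0.5916, 0.1823, 0.2007]
tool_rot: [1.0, -0.009, -0.003, 0.001]
force: [-0.4, 0.5, -0.3]
width: -0.0001
grip_force: 0.0
```

Run:
```python
from h import *
from workcell import status
o=status.get_obs();st(o);print(need(o,-.02,.2,.166))
```

```text
t 13.75 ext [-0.0285  0.1991] z 0.2007 w -0.0001 F [-0.4  0.5 -0.3]
(array([ 0.87, -0.1 ,  3.47]), array([0.1, 0.4, 0. ]))
```

Lower to z≈0.167, then pull the gate out.

>>> play_rows(rows=[0, 0.8, -0.1, 0, 0, 0, 0, 0, 0.8, -0.1, 1.5, 0, 0, 0, 0, 0.8, -0.1, 2.6, 0, 0, 0, 0, 0.8, -0.1, 3.3, 0, 0, 0, 0, 0.2, -0.1, 3.3, 0, 0, 0, 0, -0.3, -0.1, 3.3, 0, 0, 0, 0, -0.8, -0.1, 3.3, 0, 0, 0, 0, -0.8, -0.1, 3.3, 0, 0, 0])

```text
clock: 14.75
eef_pos: [0.5863, 0.1844, 0.1718]
tool_rot: [1.0, -0.009, 0.0, -0.0]
force: [0.3, -1.0, -0.4]
width: 0.0002
grip_force: 0.0
```

>>> play_rows(rows=[0, -0.3, 0, 0, 0, 0, 0, 0, -0.6, 0, 0, 0, 0, 0, 0, -0.9, 0, 0, 0, 0, 0, 0, -1.1, 0, 0, 0, 0, 0, 0, -1.1, 0, 0, 0, 0, 0, 0, -1.1, 0, 0, 0, 0, 0, 0, -1.1, 0, 0, 0, 0, 0, 0, -1.1, 0, 0, 0, 0, 0])

```text
clock: 15.75
eef_pos: [0.576, 0.1843, 0.1714]
tool_rot: [1.0, -0.01, 0.0, -0.0]
force: [3.6, 0.5, -1.7]
width: 0.0
grip_force: 1.5
```

Run:
```python
from h import *
from workcell import status
o=status.get_obs();st(o)
```

```text
t 15.75 ext [-0.0441  0.2008] z 0.1714 w 0.0 F [ 3.6  0.5 -1.7]
```

>>> play_rows(rows=[0, -0.2, 0, 0, 0, 0, 0, 0, -0.4, 0, 0, 0, 0, 0, 0, -0.6, 0, 0, 0, 0, 0, 0, -0.7, 0, 0, 0, 0, 0, 0, -0.8, 0, 0, 0, 0, 0, 0, -0.8, 0, 0, 0, 0, 0, 0, -0.8, 0, 0, 0, 0, 0, 0, -0.8, 0, 0, 0, 0, 0])

```text
clock: 16.75
eef_pos: [0.5674, 0.1845, 0.1713]
tool_rot: [1.0, -0.01, -0.0, 0.0]
force: [2.3, 1.0, -0.4]
width: 0.0001
grip_force: 1.0
```

>>> play_rows(rows=[0, -0.1, 0, 0, 0, 0, 0, 0, -0.2, 0, 0, 0, 0, 0, 0, -0.3, 0, 0, 0, 0, 0, 0, -0.3, 0, 0, 0, 0, 0, 0, -0.3, 0, 0, 0, 0, 0, 0, -0.3, 0, 0, 0, 0, 0, 0, -0.3, 0, 0, 0, 0, 0, 0, -0.3, 0, 0, 0, 0, 0])

```text
clock: 17.75
eef_pos: [0.5672, 0.1845, 0.1715]
tool_rot: [1.0, -0.01, 0.003, -0.001]
force: [7.5, 1.2, -4.9]
width: -0.0003
grip_force: 3.8
```

The gate is at its stop: 7.5 N and no further motion. Release, lift and go in front of the middle lip.

>>> play_rows(rows=[0, 1, 0, 0, 0, 0, 0, 0, 1.2, 0, -2, 0, 0, 0, 0, 1.2, 0, -5.5, 0, 0, 0, 0, 0, 4, -5.5, 0, 0, 0, 0, -2.4, 9, -5.5, 0, 0, 0, 0, -3, 14, -5.5, 0, 0, 0, 0, -3, 19, -5.5, 0, 0, 0, 0, -3, 20, -5.5, 0, 0, 0])

```text
clock: 18.75
eef_pos: [0.5302, -0.0196, 0.2275]
tool_rot: [1.0, -0.013, -0.0, 0.001]
force: [0.9, 0.1, -0.8]
width: 0.0
grip_force: 0.0
```

Run:
```python
from h import *
from workcell import status
o=status.get_obs();st(o);print(need(o,-.08,0,.17),need(o,-.016,0,.17))
```

```text
t 18.75 ext [-0.0861 -0.0039] z 0.2275 w 0.0 F [ 0.9  0.1 -0.8]
(array([ 0.61, -0.4 ,  5.75]), array([ 0.1,  0. , -0.5])) (array([ 7.  , -0.45,  5.75]), array([ 0.1,  0. , -0.5]))
```

>>> play_rows(rows=[0, 0.3, -0.3, 2, 0, 0, 0, 0, 0.3, -0.3, 4, 0, 0, 0, 0, 0.3, -0.3, 5.6, 0, 0, 0, 0, 1.5, -0.3, 5.6, 0, 0, 0, 0, 2.7, -0.3, 5.6, 0, 0, 0, 0, 3.7, -0.3, 5.6, 0, 0, 0, 0, 4.7, -0.3, 5.6, 0, 0, 0, 0, 5.5, -0.3, 5.6, 0, 0, 0])

```text
clock: 19.75
eef_pos: [0.5864, -0.0125, 0.1707]
tool_rot: [1.0, -0.01, -0.0, -0.0]
force: [-3.4, 1.3, 2.6]
width: 0.0002
grip_force: 1.9
```

>>> play_rows(rows=[0, 0.3, 0, 0, 0, 0, 0, 0, 0.6, 0, 0, 0, 0, 0, 0, 0.8, 0, 0, 0, 0, 0, 0, 1, 0, 0, 0, 0, 0, 0, 1.2, 0, 0, 0, 0, 0, 0, 1.2, 0, 0, 0, 0, 0, 0, 1.2, 0, 0, 0, 0, 0, 0, 1.2, 0, 0, 0, 0, 0])

```text
clock: 20.75
eef_pos: [0.598, -0.0132, 0.1702]
tool_rot: [1.0, -0.01, 0.0, 0.0]
force: [-1.4, 1.1, 0.7]
width: -0.0002
grip_force: 0.7
```

Run:
```python
from h import *
from workcell import status
o=status.get_obs();st(o)
```

```text
t 20.75 ext [-0.0184  0.0037] z 0.1702 w -0.0002 F [-1.4  1.1  0.7]
```

>>> play_rows(rows=[0, 0.1, 0, 0, 0, 0, 0, 0, 0.2, 0, 0, 0, 0, 0, 0, 0.3, 0, 0, 0, 0, 0, 0, 0.4, 0, 0, 0, 0, 0, 0, 0.5, 0, 0, 0, 0, 0, 0, 0.6, 0, 0, 0, 0, 0, 0, 0.6, 0, 0, 0, 0, 0, 0, 0.6, 0, 0, 0, 0, 0])

```text
clock: 21.75
eef_pos: [0.6004, -0.0132, 0.1701]
tool_rot: [1.0, -0.01, -0.004, 0.0]
force: [-10.6, 0.9, 7.6]
width: -0.0004
grip_force: 5.1
```

Middle gate shut, at its stop. Back off and go across to the right gate.

>>> play_rows(rows=[0, -1.5, 0, 0, 0, 0, 0, 0, -5, 0, 0, 0, 0, 0, 0, -5, 5, 0, 0, 0, 0, 0, -5, 10, 0, 0, 0, 0, 0, -5, 15, 0, 0, 0, 0, 0, -5, 20, 0, 0, 0, 0, 0, -5, 20.3, 0, 0, 0, 0, 0, -4.5, 20.3, 0, 0, 0, 0])

```text
clock: 22.75
eef_pos: [0.5551, -0.2163, 0.1705]
tool_rot: [1.0, -0.011, 0.001, 0.0]
force: [-1.1, 0.9, -0.1]
width: 0.0001
grip_force: 0.0
```

Run:
```python
from h import *
from workcell import status
o=status.get_obs();st(o);print(need(o,-.02,-.2,.17))
```

```text
t 22.75 ext [-0.0574 -0.2001] z 0.1705 w 0.0001 F [-1.1  0.9 -0.1]
(array([ 3.74, -0.02,  0.05]), array([ 0. , -0.1, -0.1]))
```

>>> play_rows(rows=[0, 0.8, 0, 0, 0, 0, 0, 0, 1.6, 0, 0, 0, 0, 0, 0, 2.2, 0, 0, 0, 0, 0, 0, 2.7, 0, 0, 0, 0, 0, 0, 3.1, 0, 0, 0, 0, 0, 0, 3.5, 0, 0, 0, 0, 0, 0, 3.7, 0, 0, 0, 0, 0, 0, 3.8, 0, 0, 0, 0, 0])

```text
clock: 23.75
eef_pos: [0.5926, -0.2156, 0.1698]
tool_rot: [1.0, -0.009, -0.0, -0.0]
force: [-2.6, 3.0, 0.2]
width: 0.0002
grip_force: 1.5
```

>>> play_rows(rows=[0, 0.1, 0, 0, 0, 0, 0, 0, 0.2, 0, 0, 0, 0, 0, 0, 0.3, 0, 0, 0, 0, 0, 0, 0.4, 0, 0, 0, 0, 0, 0, 0.5, 0, 0, 0, 0, 0, 0, 0.6, 0, 0, 0, 0, 0, 0, 0.6, 0, 0, 0, 0, 0, 0, 0.6, 0, 0, 0, 0, 0])

```text
clock: 24.75
eef_pos: [0.597, -0.2162, 0.1699]
tool_rot: [1.0, -0.01, -0.002, -0.0]
force: [-6.6, 2.9, 1.0]
width: -0.0001
grip_force: 3.3
```

Run:
```python
from h import *
from workcell import status
o=status.get_obs();st(o)
```

```text
t 24.75 ext [-0.0156 -0.1992] z 0.1699 w -0.0001 F [-6.6  2.9  1. ]
```

Now a bit more push to confirm the stop, then back off and clear the view.

>>> play_rows(rows=[0, 0.1, 0, 0, 0, 0, 0, 0, 0.2, 0, 0, 0, 0, 0, 0, 0.3, 0, 0, 0, 0, 0, 0, 0.3, 0, 0, 0, 0, 0, 0, 0.3, 0, 0, 0, 0, 0, 0, 0.3, 0, 0, 0, 0, 0, 0, 0.3, 0, 0, 0, 0, 0, 0, 0.3, 0, 0, 0, 0, 0])

```text
clock: 25.75
eef_pos: [0.5971, -0.2162, 0.1699]
tool_rot: [1.0, -0.01, -0.006, -0.001]
force: [-11.9, 3.1, 5.7]
width: 0.0
grip_force: 6.3
```

>>> play_rows(rows=[0, -1.5, 0, 0, 0, 0, 0, 0, -5, 0, 0, 0, 0, 0, 0, -8, 1, -3, 0, 0, 0, 0, -12, 3, -8, 0, 0, 0, 0, -15, 7, -10, 0, 0, 0, 0, -18, 12, -10, 0, 0, 0, 0, -21, 17, -10, 0, 0, 0, 0, -21, 19, -10, 0, 0, 0])

```text
clock: 26.75
eef_pos: [0.3846, -0.409, 0.2721]
tool_rot: [1.0, -0.015, 0.001, 0.004]
force: [0.4, 0.6, 0.3]
width: -0.0001
grip_force: 0.0
```

Run:
```python
from fit import *
from workcell import status,optics
o=status.get_obs();st(o)
t=optics.read_camera('top');s=optics.read_camera('side');pickle.dump((t,s),open('cur4.pkl','wb'))
cv2.imwrite('pics/g.png',np.vstack([cv2.resize(t['image'][40:160,150:400,::-1],(700,336)),cv2.copyMakeBorder(cv2.resize(s['image'][130:360,80:400,::-1],(360,259)),0,0,0,340,0)]))
```

```text
t 26.75 ext [-0.2243 -0.396 ] z 0.2721 w -0.0001 F [0.4 0.6 0.3]
```

View pics/g.png

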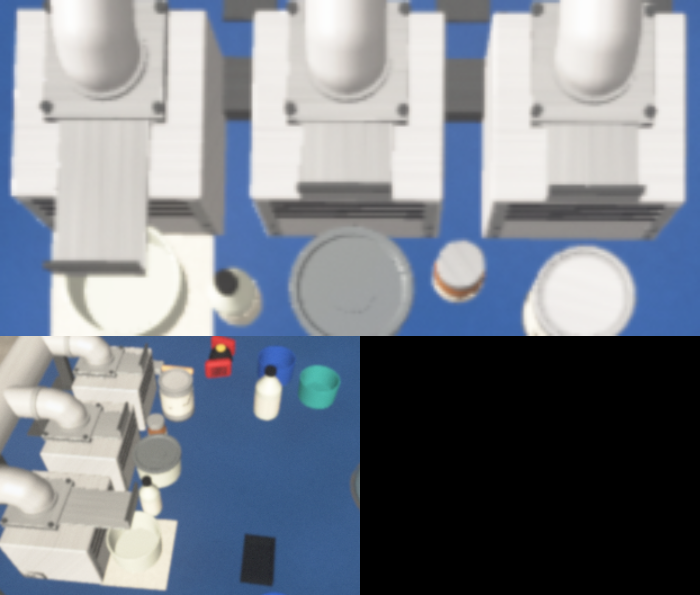

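The picture shows the left gate far out, with the other two lips level with the hood faces. The tub is under the left gate and the neighbours are where they were. A quick numeric check before handing in.

Run:
```python
from fit import *
t,s=pickle.load(open('cur4.pkl','rb'))
Q=lambda x,y:(150+x/2.8-.35,40+y/2.8-.35)
for n,q in dict(left=(100,273),mid=(345,197),right=(597,199)).items():print(n,f(ray(t,Q(*q),.152)).round(4))
print('pred tub extremes', [((proj(t,[*w(-.054+a,.2+b),.065])-[150,40])*2.8).round(0) for a,b in((0,.053),(0,-.053),(-.053,0))])
a=pickle.load(open('top0.pkl','rb'))['image'].astype(int);d=np.abs(a-t['image']).max(2)>45
n,l,S,C=cv2.connectedComponentsWithStats(d.astype('uint8'))
for i in range(1,n):
    if S[i,4]>15:print(S[i],C[i].round())
```

```text
left [-0.0663  0.1993]
mid [-0.0009 -0.0006]
right [-2.000e-04 -2.063e-01]
pred tub extremes [array([ 61., 277.]), array([180., 279.]), array([119., 337.])]
[256 105  34  18 588] [272. 113.]
[344 106  37  13 318] [361. 110.]
[256 124  34   5 110] [273. 126.]
[166 129  36  28 395] [183. 136.]
[190 135  27  28 145] [208. 153.]
[513 152  47  21 480] [540. 163.]
[ 297  172   45   45 1566] [319. 194.]
[537 173  23   4  68] [548. 174.]
[ 449  174  111   53 2208] [504. 201.]
[513 210   2  17  30] [513. 218.]
[549 228  11   2  17] [555. 228.]
[  373   230   170   190 11363] [460. 328.]
[ 445  231  115  189 3033] [504. 331.]
[541 298  19  22 330] [551. 308.]
[232 373   9  10  39] [236. 377.]
[272 372  11  16  63] [277. 378.]
[ 504  380   56   40 1006] [539. 405.]
[221 383  15  21 105] [227. 395.]
[295 396   6   8  28] [297. 399.]
[219 406  15  14 100] [226. 412.]
[299 406  26  14 171] [309. 415.]
[375 415  14   5  43] [380. 418.]
```

Gates are at their stops and nothing else changed. A precise check of the tub's lateral position:

Run:
```python
from fit import *
t,s=pickle.load(open('cur4.pkl','rb'))
im=t['image'];cv2.imwrite('pics/z.png',cv2.resize(im[125:170,160:235,::-1],None,fx=10,fy=10,interpolation=cv2.INTER_CUBIC))
```

```text
(no output)
```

View pics/z.png

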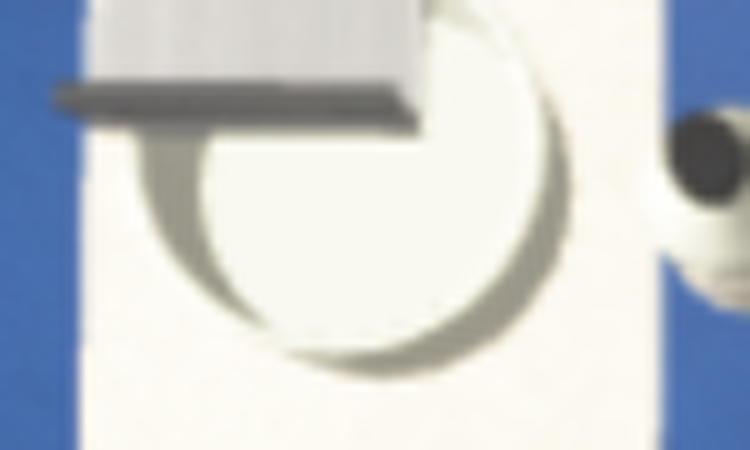

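The rim spans about 122–547 px in this zoom with its front at 352. That puts its centre and front edge within about 1 mm of the prediction, so I'm handing in.

```bash
python3 -c "
from workcell import ctrl;print(ctrl.sign_off())"
```

```text
the job is handed in; nothing more can be done
None
```

The job is handed in at about 27 s of the 61 s allowed: the tub was slid, never lifted, to the left hood and sits centred (to about 1 mm by camera) against its face. The left gate is fully open and the other two are fully shut, each pushed or pulled to its stop. Before-and-after images show nothing else on the bench moved.

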